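# Change the grinder's battery pack over from the charger

## Robot

A 6-joint arm with a two-finger parallel gripper is mounted at the origin on the work surface. World frame = base frame: x ahead of the robot, y to its left, z up, the work surface at z = 0. Lengths are in m, angles in rad, forces in N, time in s.
With the tool pointing down it reaches from about 0.35 to 0.975 m from the base axis. Payload 4.9 kg.
Tool frame: the origin (TCP) lies midway between the tips of the shut fingers; the grasp point (between the pads) lies ctrl.grip_point_offset behind it (ctrl.grip_point_offset is the distance from the TCP to the grasp point, in m); x points along the fingers, y is the direction in which the jaws open and shut, and the axes are right-handed (so a half turn about x gives the same grasp; the last joint's range is limited). The gripper opens to 85 mm and grips with 20 to 120 N. Pads are 22 mm wide; open, the fingers measure 114 mm over their backs; the gripper's body (76 mm by 85 mm) begins 54 mm behind the grasp point. The pads swing forward as they close: fully open they stand 13 mm farther back than shut.
Start: joints at [-1.309, 0.053, 1.613, -0, 1.476, -0.119], TCP at [0.232, -0.58, 0.231] pointing down, gripper open.
Joint ranges: [-3.01, 3.01], [-1.01, 2.22], [0.06, 2.58], [-1.02, 4.17], [0.09, 2.62], [-3.14, 3.14]. Speed limits (rad/s): [2.57, 2.57, 3.14, 3.14, 3.14, 3.14].

## Interface

Orientations are given as a rotation vector (axis times angle).
In Python, from station import ctrl gives the robot as it stands. The module is installed in compiled form; this text tells all that it offers.
- The arm moves only by the tool drive_tool, never from a script. Its argument "commands" is text: rows parted by semicolons, each of 5 numbers parted by spaces: the closure, from -1 (fully open) to 1 (shut), so that 0 is half open, then the shift along the tool's x, y, z in units of 40 mm (1.0 is 40 mm), then the turn about the tool's x in units of 5 degrees (1.0 is 5 degrees). A call has 1 to 8 rows; each row is the pose to reach, as a shift and turn from the pose commanded when the call began, along the tool's axes at that moment; what a row does not reach only later rows make up. A row lasts 1/12 s, in which the tool goes at most 41.7 mm and 7.16 degrees, less where a joint would pass 70% of its speed; a pose out of reach is approached as far as the arm can. A call with a gripper value outside its range is refused whole. The fingers move at their own pace and stop on an object; "newtons" is the grip in N (left out, the last holds). Time passes only in rows, so rows that repeat a pose let the fingers close. It gives the time, the measured TCP pose, the force and the opening at its end, in the units of the state.
- ctrl.get_obs(): the state, without advancing time (a new reading comes with each control period).
- ctrl.get_image(name): name is "scene" or "top"; returns (picture, depth): 480x640x3 uint8, blue, green, red; 480x640 float32, m along the optical axis (not along the pixel's ray), 0 where there is no reading.
- ctrl.camera_info(name): a dict with "K" (3x3 intrinsics, pixels), "T" (4x4, takes a point from camera to world coordinates). Camera axes: x right, y down, z forward; pixel columns grow to the right and rows downward; lengths in m; the calibration is good to about 2 mm. A picture is of the moment at which its call begins. camera_info takes no time and is no camera call.
- ctrl.finish_job(): hands the job in, once; it reports no verdict.
The state is a dict: "t": time; "q": joint angles; "dq": joint speeds; "effort": joint torques, N m; "tool_pos": TCP position; "tool_rot": TCP orientation; "contact_force": force on the tool from outside, world axes, zero at the start; "wrist_torque": the same for the moment, N m; "opening": finger opening in m.
Only numpy, scipy, OpenCV 4.12 (cv2) and the standard library are available. Lean on these libraries where they do the work, as an engineer would, in place of code of your own. Each camera call takes 0.05 s, during which the arm holds its last target.

## Task

Press the charger's catch button so that the battery pack springs loose, slide the pack back off the charger's rail, then slide it, same end first, onto the rail at the tail of the angle grinder until its catch clicks, and let go. Be gentle: never wrench the pack against the closed catch or ram it on past the click (a push of about 20 N is plenty), and leave the other things on the bench where they are.

Things in the scene. Friction and masses are not known exactly. Their poses are not given: they have to be found in the camera images.
- pack: Battery pack 84 x 64 x 70 mm, 0.3 to 0.6 kg. Origin: centre of its underside; x = its front (goes in first), z up. Grey foot 84 long, 64 wide, 8 thick: its flanges run under the rail's lips. A grey plate marks its rear end. In the underside a pocket (x -6 to 26 mm) takes the catch's tooth. Starts locked home in the charger, on smooth plastic (friction about 0.25).
- pack_grip (a point): Middle of the pack's black upper block, 45 mm above the underside. The block is 80 mm long (pack x -38 to 42), 48 wide, from 8 to 70 mm above the underside: take it across the 48 mm, from above, fingertips 30 mm or more above the underside so as to clear the lips and the button.
- charger: Charger: a slide-on rail mount in front of a black box housing (100 x 150 x 80 mm, x 98 to 198). Origin: on the table under the middle of the rail's mouth; x = the way in along the rail, y = left, towards the catch button, z up. Fixed and level. Under the pack a spring tooth locks it, and at the rail's inner end a spring plunger pushes outwards.
- charger_mouth (a point): Middle of the charger rail's mouth, at the height where the pack's underside slides (14 mm above the table). Before it (x -110 to 0 mm) an open apron of two skids at this height, with funnel walls 77 mm apart at x -29 and lips turned up by 7 mm at x -20; beyond it (x 0 to 75) walls 67 mm apart and lips over the foot: underside 9.7 mm, top 15.7 mm above this point, 52 mm between them.
- charger_home (a point): Where the pack's origin is when locked in the charger: 32 mm past the mouth. The end stop comes 3 mm deeper. The plunger pushes with about 6.5 N here, 3.5 N 14 mm farther out: when the catch is pressed the pack jumps out some 12 to 20 mm and stays in the rail. It can be lifted out once its origin is 70 mm or more before the mouth.
- charger_button (a point): Middle of the top of the charger's catch button: black ribbed pad 30 x 30 mm, 34 mm above the table, left of the rail (x 50, y 72 mm in the charger's frame). Press it straight down, 9 mm, with shut fingers; nothing higher within 25 mm of its middle.
- charger_catch (a joint): Charger's catch, m: 0 = up (locking), about 0.006 = tooth clear, 0.009 = fully down, a hard stop. Spring 1.6 N at the top, 3.4 N at the bottom, plus about 2 N of rubbing while the pack is locked. It stays down about 0.006 while the pack's front still lies on the tooth and rises as the pack is withdrawn.
- grinder: Cordless angle grinder (115 mm disc) fixed in a bench cradle, its body along x from 108 to 333 mm, top 93 mm, disc top 118 mm above the table. At its tail a rail mount of the same shape and frame as the charger's (origin on the table under the rail's mouth, x = way in, y = left, towards its catch button, z up). Fixed and level.
- grinder_mouth (a point): Middle of the grinder rail's mouth, at the height where the pack's underside slides (14 mm above the table). Apron, funnel, walls and lips as at charger_mouth. A pack set down on the apron with its origin 78 mm before this point is just clear of the rail.
- grinder_home (a point): Nominal place of the pack's origin when locked: 32 mm past the mouth. The mount is adjustable and locks up to 12 mm shallower or deeper (tooth, plunger and end stop all shift together; no reading shows it), and the hard end stop comes 3 mm after the click: push until you feel it, not to a measured place. Pushing home takes 7 to 14 N; the plunger is met 14 mm before home.
- grinder_button (a point): Middle of the top of the grinder's catch button (as on the charger; really up to 12 mm nearer or farther along x). Not needed, and best left alone.
- grinder_catch (a joint): Grinder's catch, m: 0 = up, about 0.006 while the pack's front rides over the tooth (about the last 38 mm of the way), back to 0 with a click when the pack is locked; 0.009 = fully down.
- offcut: Bystander: short steel angle offcut 70 x 30 x 30 mm lying between the two mounts; origin at its underside. Leave it where it is.
- brush: Bystander: brush lying at the left; origin at its underside. Leave it where it is.
- hammer: Bystander: hammer lying at the right; origin at its underside. Leave it where it is.
- spraycan: Bystander: spray can 58 mm across, 170 mm high, left; origin at its underside. Leave it where it is.
- mug: Bystander: mug 80 mm across, 90 mm high, right; origin at its underside. Leave it where it is.
- tape: Bystander: tape measure case 65 x 35 x 60 mm, left; origin at its underside. Leave it where it is.
Things that resemble listed ones, but are neither listed nor needed, are in the scene too. Leave any blue or turquoise look-alike of the pack alone.

How it is judged:
By the outcome, as a careful person would: the job done as asked, in the order asked, and still so for the second after the job is handed in, with the robot touching nothing.
It also fails if it takes over 64 s, if anything falls off the work surface, if the arm or the gripper's body presses on something with over 40 N, if the wrist force passes 120 N, or if a joint passes its speed limit or range.

## Working session

There is one attempt and no reset: what is moved stays moved. The work goes in short steps, Python scripts to look and compute and a tool call to move; the robot and the scene stay as the last step left them, time stands still between calls to the robot, and variables do not carry over. Pictures are saved under pics/ and viewed, and the job is handed in when it is done.

Besides the shell and the picture viewer there is one more tool, called in YAML: its name, and indented under it one key for each argument. drive_tool: Moves the arm, as the interface text tells. Its arguments: {"type":"object","properties":{"commands":{"type":"string"},"newtons":{"type":"number"}},"required":["commands"]}

```bash
mkdir -p pics; python3 - <<'E'
from station import ctrl
import cv2,numpy as np
for n in("scene","top"):
    im,d=ctrl.get_image(n); cv2.imwrite(f"pics/{n}0.png",im); np.savez(f"pics/{n}0.npz",im=im,d=d,**ctrl.camera_info(n))
    print(n,ctrl.camera_info(n))
print(ctrl.get_obs(),ctrl.grip_point_offset)
E
```

```text
scene {'K': array([[564.91906305,   0.        , 316.99480044],
       [  0.        , 564.91906305, 244.63389451],
       [  0.        ,   0.        ,   1.        ]]), 'T': array([[ 0.35853652,  0.75250444, -0.55243881,  1.4323883 ],
       [ 0.93341363, -0.28023292,  0.22407254, -0.36006651],
       [ 0.01380404, -0.5959921 , -0.80287164,  1.3414219 ],
       [ 0.        ,  0.        ,  0.        ,  1.        ]])}
top {'K': array([[436.24029337,   0.        , 316.02843554],
       [  0.        , 436.24029337, 236.4288102 ],
       [  0.        ,   0.        ,   1.        ]]), 'T': array([[ 0.0290098 , -0.98021614,  0.19579264,  0.37192257],
       [-0.99956791, -0.0275197 ,  0.01032731,  0.00122197],
       [-0.00473484, -0.19600764, -0.98059094,  0.9742086 ],
       [ 0.        ,  0.        ,  0.        ,  1.        ]])}
{'t': 0.1, 'q': array([-1.30898984e+00,  5.33475321e-02,  1.61413857e+00,  1.98651001e-05,
        1.47598744e+00, -1.18997604e-01]), 'dq': array([ 1.29919082e-03, -2.77326148e-03, -4.14373151e-03,  7.16193066e-05,
        5.56420534e-04,  3.28895572e-04]), 'effort': array([-2.10815833e-04, -3.94904995e+01, -3.71362674e+01, -1.28761831e-04,
        3.93098817e-03, -1.12966617e-06]), 'tool_pos': array([ 0.232155  , -0.57968913,  0.23016163]), 'tool_rot': array([ 2.01364955,  0.3900502 , -2.0138843 ]), 'contact_force': array([-0.20446733,  0.2566142 ,  0.52003896]), 'wrist_torque': array([-0.02875333,  0.00931239,  0.03991791]), 'opening': 0.0855994373950368} 0.0187
```

View pics/scene0.png

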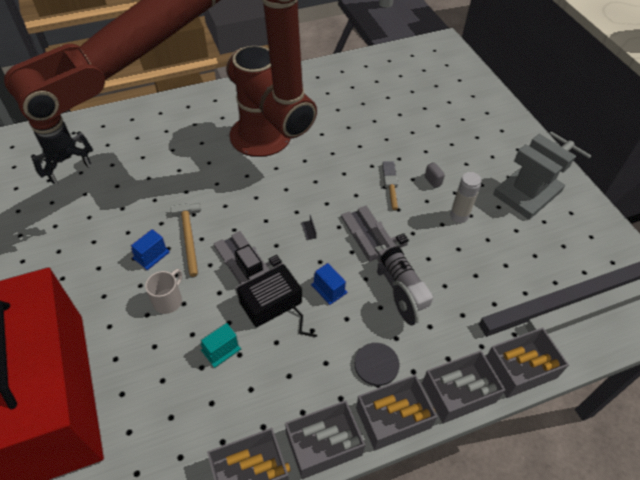

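View pics/top0.png

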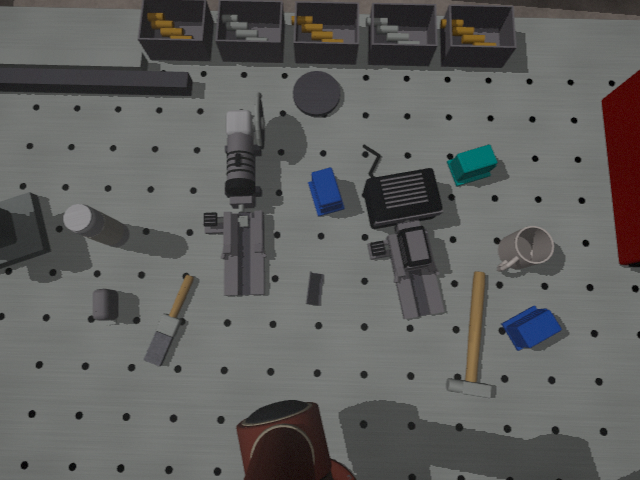

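The top view shows the charger housing at (402,197) with the pack in its rail at (414,247) and the button at (378,249). The grinder is at (240,160), with its rail at (244,252) and its button at (211,219). The blue and turquoise look-alikes are at (326,191), (531,328) and (472,165). The black and grey pack in the charger's rail is the one described. I'll confirm it in an enlarged crop.

```bash
python3 - <<'E'
import cv2,numpy as np
im=cv2.imread("pics/top0.png")
a=cv2.resize(im[155:325,350:470],None,fx=3.5,fy=3.5,interpolation=cv2.INTER_CUBIC)
b=cv2.resize(im[155:325,190:290],None,fx=3.5,fy=3.5,interpolation=cv2.INTER_CUBIC)
o=np.hstack([a,b]); o=cv2.convertScaleAbs(o,alpha=1.6,beta=15); cv2.imwrite("pics/crop0.png",o); print(o.shape)
E
```

```text
(595, 770, 3)
```

View pics/crop0.png

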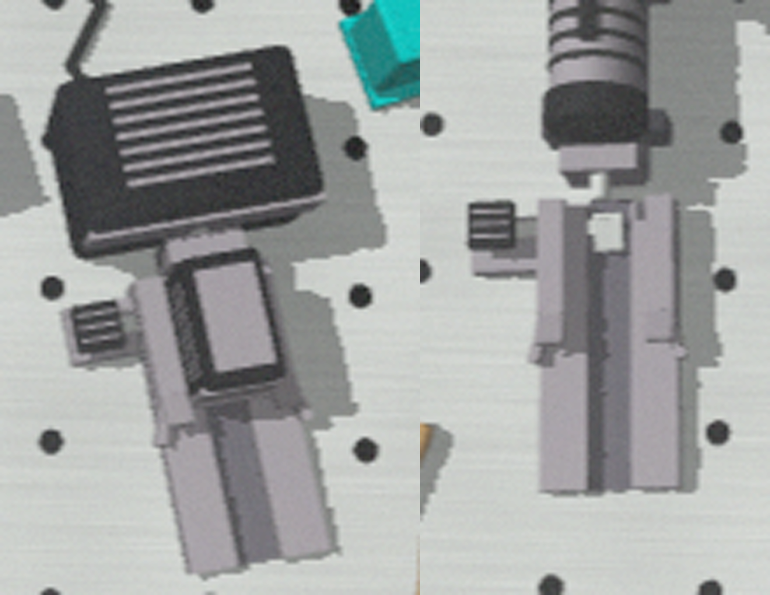

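The crop confirms it: a black block with a grey rear plate sits in the charger rail on the left, and the empty grinder rail is on the right. Next I'll measure the frames with an orthographic height map built from the depth.

```bash
cat > h.py <<'E'
import numpy as np,cv2
def cloud(n):
    f=np.load(f"pics/{n}.npz"); d=f['d'];K=f['K'];T=f['T']
    v,u=np.mgrid[:480,:640]
    P=np.stack([(u-K[0,2])/K[0,0]*d,(v-K[1,2])/K[1,1]*d,d],-1)@T[:3,:3].T+T[:3,3]
    P[d==0]=np.nan
    return P,f['im']
def ray(n,u,v,z):
    f=np.load(f"pics/{n}.npz");K=f['K'];T=f['T']
    r=T[:3,:3]@np.array([(u-K[0,2])/K[0,0],(v-K[1,2])/K[1,1],1]); o=T[:3,3]
    return (o+r*(z-o[2])/r[2])
E
python3 - <<'E'
from h import *
for n in("top0","scene0"):
    P,im=cloud(n); tab=P[(abs(P[...,2])<.03)&(P[...,0]>.3)&(P[...,0]<.8)&(abs(P[...,1])<.3)]
    print(n,np.median(tab[:,2]))
q=lambda u,v,ox:(ox+u/3.5-0.5+.14,155+v/3.5-.36)
# charger
def pr(name,u,v,z,ox): print(name,np.round(ray("top0",*q(u,v,ox),z),4)[:2])
pr("C skid end L",190,575,.014,350);pr("C skid end R",338,550,.014,350)
pr("C button",98,327,.034,350)
pr("C pack rear L",203,391,.07+.014,350);pr("C pack rear R",284,376,.084,350)
pr("C pack front L",170,262,.084,350);pr("C pack front R",258,248,.084,350)
pr("C hous topfarL",65,88,.08,350);pr("C hous top farR",288,48,.08,350)
pr("C hous nearR",323,192,.08,350);pr("C hous nearL",85,235,.08,350)
ox=190-120
pr("G end L",540,492,.014,ox);pr("G end R",682,488,.014,ox)
pr("G button",491,225,.034,ox)
pr("G lip in end L",540,200,.0297,ox);pr("G lip in end R",674,196,.0297,ox)
pr("G lip mouth L",540,340,.0297,ox)
P,im=cloud("top0")
for u,v in[(414,247),(378,249),(405,197),(400,190),(244,285)]: print(P[v,u],P[v-2:v+3,u-2:u+3,2].std())
E
```

```text
top0 -4.1099696672097785e-05
scene0 -0.0007266879219112177
C skid end L [ 0.3873 -0.1838]
C skid end R [ 0.4051 -0.2755]
C button [ 0.5375 -0.1242]
C pack rear L [ 0.4924 -0.179 ]
C pack rear R [ 0.5026 -0.2266]
C pack front L [ 0.5692 -0.1603]
C pack front R [ 0.5792 -0.2128]
C hous topfarL [ 0.6775 -0.0976]
C hous top farR [ 0.707  -0.2347]
C hous nearR [ 0.616  -0.2537]
C hous nearL [ 0.5853 -0.1102]
G end L [0.4269 0.209 ]
G end R [0.4319 0.1203]
G button [0.5926 0.2476]
G lip in end L [0.6109 0.2186]
G lip in end R [0.6159 0.1331]
G lip mouth L [0.5205 0.2122]
[ 0.53330265 -0.19293901  0.08268332] 0.001272251965753267
[ 0.5352136  -0.12477779  0.03544848] 0.001557980698903325
[ 0.64146103 -0.17616016  0.07931263] nan
[ 0.65586682 -0.16517802  0.08193485] 0.0015100803482818819
[0.4513105  0.168312   0.00288416] 0.0017308421983751705
```

```bash
python3 - <<'E'
import numpy as np
from scipy.optimize import least_squares
def fit(W,L,w,name):
    W=np.array(W);L=np.array(L)/1000.;w=np.array(w)[:,None]
    def f(p):
        c,s=np.cos(p[2]),np.sin(p[2]); return ((L@np.array([[c,s],[-s,c]])+p[:2]-W))
    r=least_squares(lambda p:(f(p)*w).ravel(),[.5,0,0],loss='soft_l1',f_scale=.002)
    print(name,r.x,np.degrees(r.x[2]));print(np.round(f(r.x)*1000,1).tolist())
fit([[.3962,-.22965],[.5375,-.1242],[.4924,-.179],[.5026,-.2266],[.5692,-.1603],[.5792,-.2128],[.6775,-.0976],[.707,-.2347],[.616,-.2537],[.5853,-.1102]],
 [[-110,0],[50,72],[-6,24],[-6,-24],[74,24],[74,-24],[198,75],[198,-75],[98,-75],[98,75]],[2,2,1,1,1,1,.5,.5,.5,.5],"C")
g=[[.4294,.16465],[.6134,.17585]]
fit(g,[[-110,0],[75,0]],[1,1],"G ends")
fit(g+[[.5926,.2476]],[[-110,0],[75,0],[50,72]],[1,1,1],"G all")
E
```

```text
C [ 0.50343768 -0.20484473  0.21964649] 12.584816866869634
[[-0.1, 0.8], [-1.0, 0.5], [-0.0, -3.7], [0.2, -3.0], [1.2, -5.0], [1.7, 0.7], [2.8, 9.1], [6.0, -0.2], [-0.6, -3.0], [-2.6, -0.1]]
G ends [0.53886767 0.1713132  0.06079174] 3.4831103763670197
[[-0.3, -0.0], [0.3, 0.0]]
G all [0.54000431 0.17178084 0.05532113] 3.169667019590539
[[0.8, 1.0], [1.5, 0.1], [-6.7, -1.2]]
```

```bash
cat >> h.py <<'E'
def proj(n,P):
    f=np.load(f"pics/{n}.npz");K=f['K'];T=f['T']
    c=(np.asarray(P)-T[:3,3])@T[:3,:3]; p=c@K.T; return p[:,:2]/p[:,2:]
def loc(F,L):
    L=np.asarray(L,float)/1000; c,s=np.cos(F[2]),np.sin(F[2])
    return np.c_[F[0]+c*L[:,0]-s*L[:,1],F[1]+s*L[:,0]+c*L[:,1],L[:,2]]
def box(x0,x1,y0,y1,z):return [[x0,y0,z],[x1,y0,z],[x1,y1,z],[x0,y1,z]]
MOUNT=[box(35,65,57,87,34),box(0,75,-26,26,29.7),box(-110,-29,-33.5,33.5,14)]
CH=MOUNT+[box(98,198,-75,75,80)]
def PK(o): return [box(o-38,o+42,-24,24,84)]
def overlay(n,items,roi,s):
    f=np.load(f"pics/{n}.npz");im=f['im'];x0,x1,y0,y1=roi
    im=cv2.convertScaleAbs(cv2.resize(im[y0:y1,x0:x1],None,fx=s,fy=s,interpolation=cv2.INTER_CUBIC),alpha=1.6,beta=15)
    for F,bs,col in items:
        for b in bs:
            p=(proj(n,loc(F,b))-[x0,y0]+.5)*s
            cv2.polylines(im,[np.round(p*16).astype(int)],True,col,1,cv2.LINE_AA,4)
    return im
E
cat > ov.py <<'E'
from h import *
import sys
C=eval(sys.argv[1]);G=eval(sys.argv[2]);out=sys.argv[3]
i=[(C,CH,(0,0,255)),(C,PK(32),(0,255,0)),(G,MOUNT,(0,0,255))]
a=overlay("top0",i,(355,455,160,325),4);b=overlay("top0",i,(200,290,190,300),4)
b=np.vstack([b,np.zeros((a.shape[0]-b.shape[0],b.shape[1],3),np.uint8)])[:600]
cv2.imwrite(f"pics/{out}t.png",np.hstack([a[:600],b]))
a=overlay("scene0",i,(210,310,225,330),4);b=overlay("scene0",i,(335,425,200,305),4)
cv2.imwrite(f"pics/{out}s.png",np.hstack([a,b]))
E
python3 ov.py "[.5034,-.2048,.2196]" "[.539,.1715,.058]" o1
```

```text
(no output)
```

View pics/o1t.png

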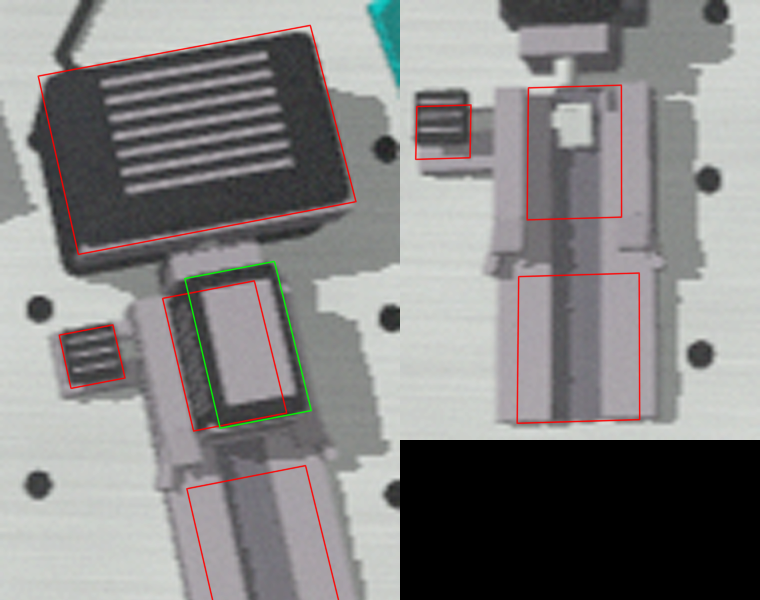

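View pics/o1s.png

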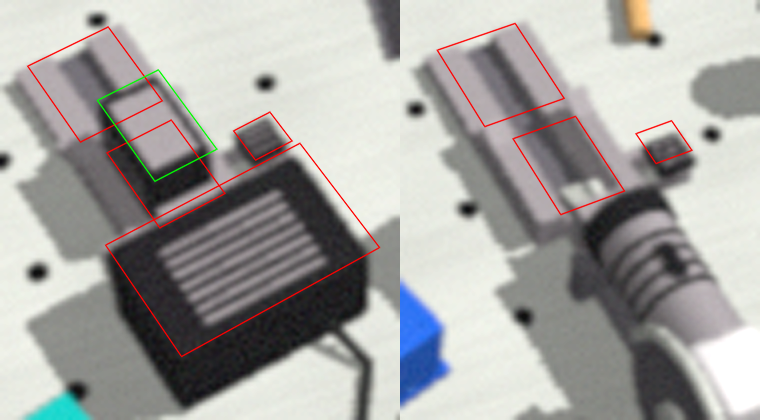

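```bash
python3 - <<'E'
from h import *
def c(n,roi,s,o):
    im=overlay(n,[],roi,s)
    for k in range(roi[0],roi[1],5): cv2.line(im,((k-roi[0])*s,0),((k-roi[0])*s,6 if k%10 else 14),(0,0,255),1)
    for k in range(roi[2],roi[3],5): cv2.line(im,(0,(k-roi[2])*s),(6 if k%10 else 14,(k-roi[2])*s),(0,0,255),1)
    cv2.imwrite(o,im)
c("top0",(390,450,220,265),12,"pics/a1.png")
c("scene0",(225,285,225,270),12,"pics/a2.png")
c("scene0",(335,415,195,255),10,"pics/a3.png")
c("top0",(200,280,205,265),10,"pics/a4.png")
E
```

```text
(no output)
```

View pics/a1.png

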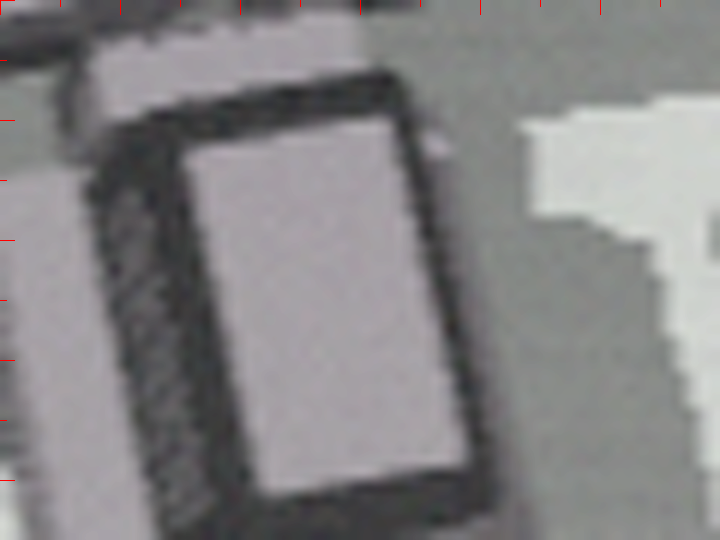

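View pics/a2.png

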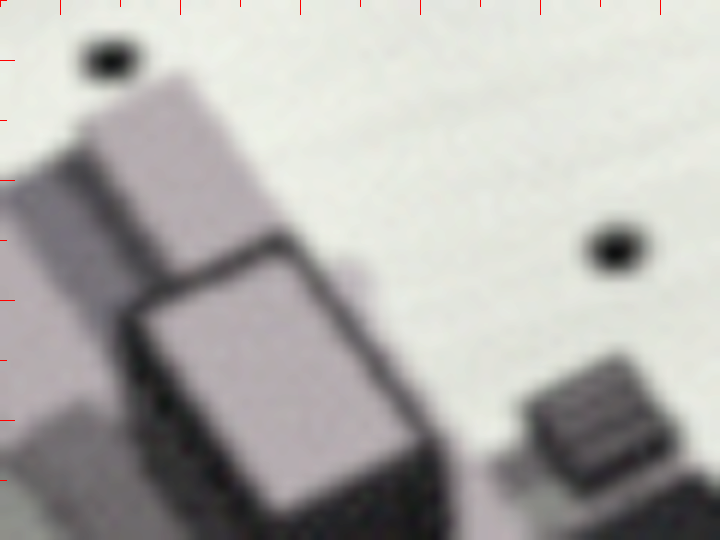

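View pics/a3.png

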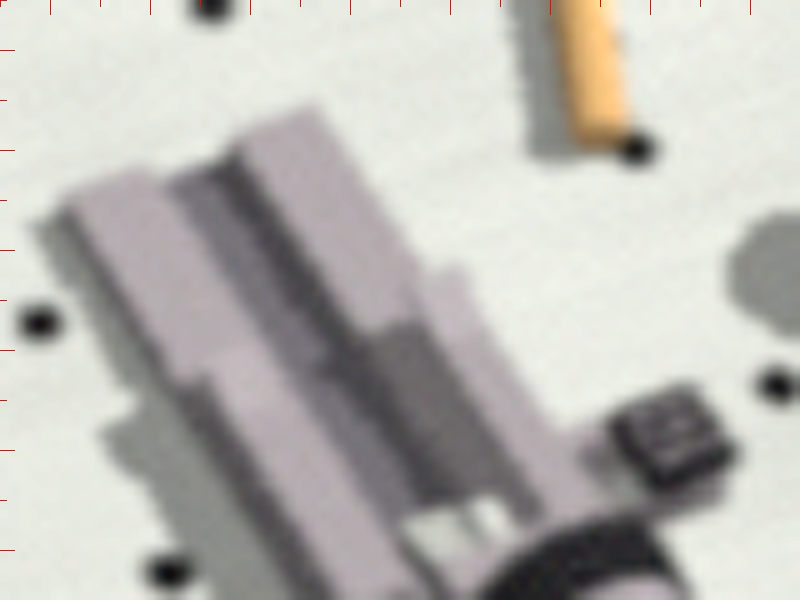

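View pics/a4.png

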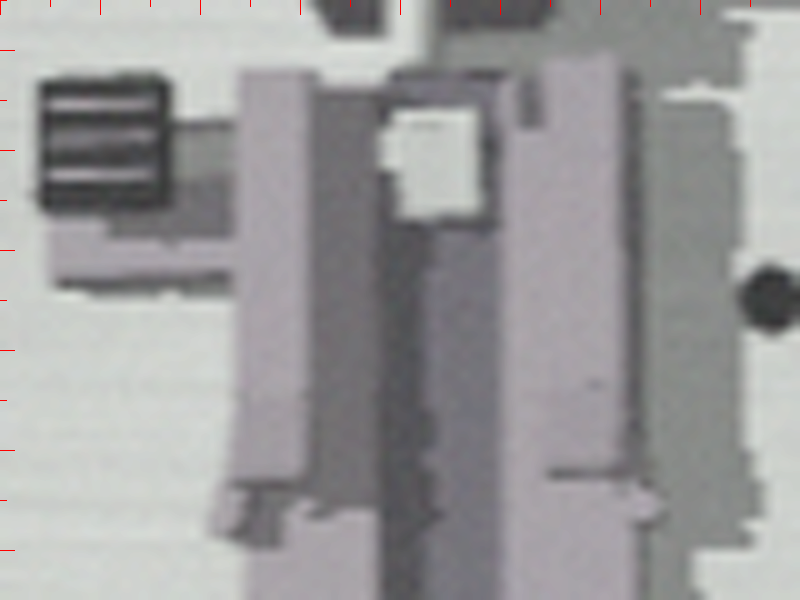

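```bash
python3 - <<'E'
from h import *
r=lambda n,u,v,z:np.round(ray(n,u-.5,v-.5,z)[:2],4)
print("pack top",r("top0",416.95,245.4,.084),r("scene0",248.35,256.6,.084))
lt=[(187,153),(395,120),(470,465),(258,495)];ls=[(275,510),(137,315),(280,250),(430,440)]
for n,l in(("top0",lt),):
  p=[r(n,390+u/12,220+v/12,.084) for u,v in l];a=(p[0]+p[1]-p[2]-p[3]);b=p[0]+p[3]-p[1]-p[2];print(p,np.degrees(np.arctan2(a[1],a[0])),np.degrees(np.arctan2(-b[0],b[1])))
# scene corners order: front-? 
p=[r("scene0",225+u/12,225+v/12,.084) for u,v in ls];print(p)
f=(p[0]+p[3]-p[1]-p[2]);l=p[2]+p[3]-p[0]-p[1];print(np.degrees(np.arctan2(f[1],f[0])),np.degrees(np.arctan2(-l[0],l[1])))
print("Cbutton",r("scene0",225+592/12,225+402/12,.034))
print("Gend scene",r("scene0",354.2+.2,210,.014))
print("G axis top",r("top0",242.9,212,.0297),r("top0",242.75,253,.0297))
print("Gbutton",r("scene0",335+66.8,195+43,.034),r("top0",210.4,219,.034))
# grinder left edges: scene right skid outer edge line; lip
p=r("scene0",335+31.8,195+10.5,.014);q=r("scene0",335+42.,195+27,.014);d=q-p;print("G skid edge dir",np.degrees(np.arctan2(d[1],d[0])))
p=r("scene0",335+7.5,195+20.5,.014);q=r("scene0",335+18.5,195+38,.014);d=q-p;print(np.degrees(np.arctan2(d[1],d[0])))
p=r("top0",200+23.8,205+7.2,.0297);q=r("top0",200+23.4,205+47.5,.0297);d=p-q;print("lip L top",np.degrees(np.arctan2(d[1],d[0])))
E
```

```text
pack top [ 0.5376 -0.1978] [ 0.5377 -0.1997]
[array([ 0.5637, -0.1746]), array([ 0.5706, -0.2107]), array([ 0.5104, -0.2224]), array([ 0.5042, -0.1861])] 10.968945050272403 10.256090042826164
[array([ 0.5718, -0.2113]), array([ 0.5091, -0.2251]), array([ 0.5027, -0.1892]), array([ 0.5657, -0.173 ])]
13.423305245949974 9.562467667787095
Cbutton [ 0.5341 -0.1265]
Gend scene [0.4331 0.1649]
G axis top [0.6127 0.1773] [0.52   0.1719]
Gbutton [0.5944 0.2446] [0.5936 0.2477]
G skid edge dir 1.8606492215551016
3.7213132647497598
lip L top 3.454936896560207
```

```bash
cat >> h.py <<'E'
from scipy.spatial.transform import Rotation as Ro
C=[.5043,-.2059,np.radians(12.0)];G=[.541,.1715,np.radians(3.5)]
def plan(F,x,y,z):
    """target local mm on mount frame, TCP z world mm; jaws along mount y"""
    from station import ctrl
    o=ctrl.get_obs();R=Ro.from_rotvec(o['tool_rot']).as_matrix()
    t=loc(F,[[x,y,z]])[0]
    u=R.T@(t-o['tool_pos'])/.04
    cur=np.arctan2(R[1,1],R[0,1]);des=F[2]+np.pi/2
    d=(des-cur+np.pi/2)%np.pi-np.pi/2
    print("R",np.round(R,3).tolist());print("shift units",np.round(u,3),"turn units",round(-np.degrees(d)/5,3),"dist mm",np.round(np.linalg.norm(u)*40,1),"q6",o['q'][5], "t",o['t'])
    print("pos",o['tool_pos'],"F",np.round(o['contact_force'],2),"open",o['opening'])
E
python3 - <<'E'
from h import *
plan(C,50,72,90)
E
```

```text
R [[-0.0, 0.372, -0.928], [0.002, -0.928, -0.372], [-1.0, -0.002, -0.0]]
shift units [  3.521  -7.701 -11.327] turn units 1.964 dist mm 565.7 q6 -0.11899760369108518 t 0.1
pos [ 0.232155   -0.57968913  0.23016163] F [-0.2   0.26  0.52] open 0.0855994373950368
```

drive_tool:
  commands: "1 2 -7.7 -11.3 1.96;1 2 -7.7 -11.3 1.96;1 2 -7.7 -11.3 1.96;1 2 -7.7 -11.3 1.96;1 2 -7.7 -11.3 1.96;1 2 -7.7 -11.3 1.96;1 2 -7.7 -11.3 1.96;1 2 -7.7 -11.3 1.96"
  newtons: 40

```text
t: 0.77
tool_pos: [0.4168, -0.3045, 0.1824]
tool_rot: [2.111, 0.222, -2.111]
contact_force: [0.7, -0.6, -1.0]
opening: -0.0001
```

```bash
python3 -c "
from h import *
plan(C,50,72,90)"
```

```text
R [[-0.0, 0.208, -0.978], [0.0, -0.978, -0.208], [-1.0, -0.0, 0.0]]
shift units [ 2.311 -3.755 -3.903] turn units -0.0 dist mm 235.5 q6 0.5861551961146039 t 0.7667
pos [ 0.41676687 -0.30446475  0.18240143] F [ 0.69 -0.62 -0.97] open -7.613300005599642e-05
```

drive_tool:
  commands: "1 1 -3.75 -3.9 0;1 1 -3.75 -3.9 0;1 1.5 -3.75 -3.9 0;1 2 -3.75 -3.9 0;1 2.3 -3.75 -3.9 0;1 2.3 -3.75 -3.9 0;1 2.3 -3.75 -3.9 0;1 2.3 -3.75 -3.9 0"

```text
t: 1.43
tool_pos: [0.5366, -0.1258, 0.089]
tool_rot: [2.106, 0.227, -2.114]
contact_force: [0.5, -0.1, 1.0]
opening: -0.0
```

```bash
python3 -c "
from h import *
plan(C,50,72,36)"
```

```text
R [[-0.004, 0.211, -0.978], [0.001, -0.978, -0.211], [-1.0, -0.002, 0.004]]
shift units [ 1.324 -0.006 -0.049] turn units 0.034 dist mm 53.0 q6 0.9934060156451983 t 1.4333
pos [ 0.53659763 -0.12576621  0.08898227] F [ 0.53 -0.09  1.  ] open -4.1745266010268765e-05
```

drive_tool:
  commands: "1 0.6 0 -0.05 0;1 1.1 0 -0.05 0;1 1.25 0 -0.05 0;1 1.35 0 -0.05 0;1 1.42 0 -0.05 0;1 1.5 0 -0.05 0;1 1.54 0 -0.05 0;1 1.54 0 -0.05 0"

```text
t: 2.1
tool_pos: [0.5405, -0.1277, 0.0307]
tool_rot: [2.112, 0.22, -2.108]
contact_force: [-0.5, -0.7, 2.2]
opening: -0.0003
```

```bash
python3 - <<'E'
from h import *
plan(C,50,72,25)
from station import ctrl
for n in("scene","top"):
    im,d=ctrl.get_image(n); np.savez(f"pics/{n}1.npz",im=im,d=d,**ctrl.camera_info(n))
cv2.imwrite("pics/p1.png",np.hstack([overlay("top1",[],(355,455,200,325),4),overlay("scene1",[],(210,310,215,340),4)]))
E
```

```text
R [[0.002, 0.208, -0.978], [-0.001, -0.978, -0.208], [-1.0, 0.002, -0.002]]
shift units [ 0.143 -0.076  0.042] turn units 0.001 dist mm 6.7 q6 0.9957749485782174 t 2.1
pos [ 0.54051304 -0.12768405  0.03074211] F [-0.53 -0.66  2.22] open -0.00027871628256080774
```

View pics/p1.png

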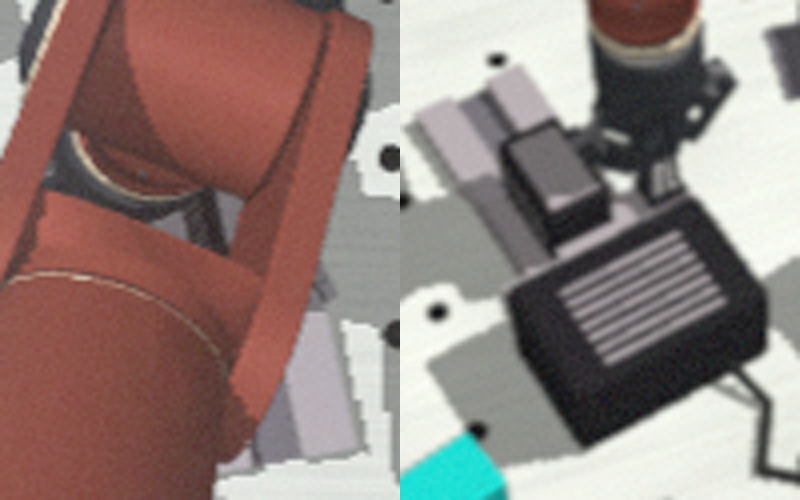

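The pack hasn't moved yet: its rear top corner in the scene view is still near (235,254). The button is only partly down, with 2 N of force. I'll press deeper.

drive_tool:
  commands: "1 0.04 0 0 0;1 0.08 0 0 0;1 0.11 0 0 0;1 0.14 0 0 0;1 0.14 0 0 0;1 0.14 0 0 0"

```text
t: 2.7
tool_pos: [0.5403, -0.127, 0.0248]
tool_rot: [2.112, 0.222, -2.11]
contact_force: [-0.5, -1.2, 6.8]
opening: 0.0
```

```bash
python3 - <<'E'
from h import *
plan(C,50,72,25)
from station import ctrl
for n in("scene",):
    im,d=ctrl.get_image(n); np.savez(f"pics/{n}2.npz",im=im,d=d,**ctrl.camera_info(n))
cv2.imwrite("pics/p2.png",np.hstack([overlay("scene1",[],(210,310,215,340),4),overlay("scene2",[],(210,310,215,340),4)]))
E
```

```text
R [[0.001, 0.208, -0.978], [-0.0, -0.978, -0.208], [-1.0, 0.0, -0.001]]
shift units [-0.005 -0.057  0.04 ] turn units 0.004 dist mm 2.8 q6 0.9958320041948958 t 2.7
pos [ 0.54026686 -0.12697259  0.02478662] F [-0.54 -1.19  6.75] open 3.574452213221741e-05
```

View pics/p2.png

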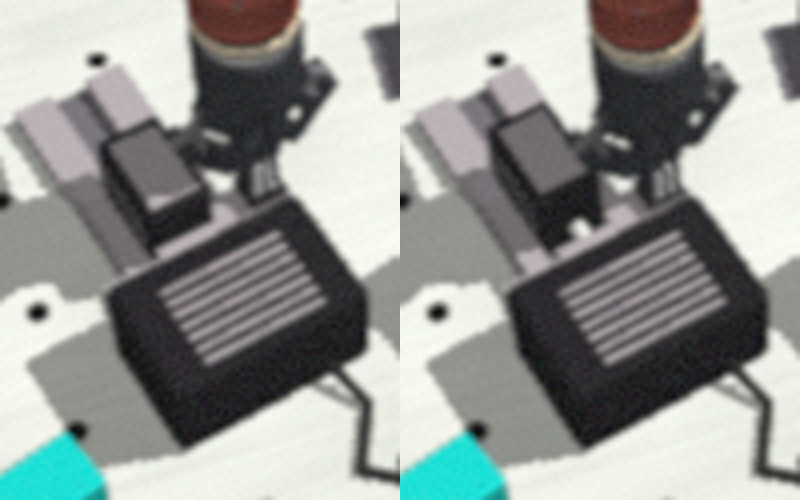

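The pack sprang out about 15 mm, with the gap to the plunger now visible at (356,272). Now I'll rise and move over it.

drive_tool:
  commands: "1 -1 0 0 0;1 -2 0 0 0;-1 -2.8 0 0 0;-1 -2.8 0.5 0.4 0;-1 -2.8 1.3 0.6 0;-1 -2.8 1.76 0.8 0;-1 -2.8 1.76 0.8 0;-1 -2.8 1.76 0.8 0"

```text
t: 3.42
tool_pos: [0.5222, -0.2024, 0.1348]
tool_rot: [2.111, 0.222, -2.114]
contact_force: [0.5, 0.6, -0.9]
opening: 0.0727
```

```bash
python3 - <<'E'
from h import *
from station import ctrl
im,d=ctrl.get_image("scene"); np.savez(f"pics/scene3.npz",im=im,d=d,**ctrl.camera_info("scene"))
o=[(C,PK(14),(0,255,0)),(C,PK(18),(0,0,255))]
cv2.imwrite("pics/p3.png",np.hstack([overlay("scene3",[],(210,310,215,315),4),overlay("scene3",o,(210,310,215,315),4)]))
plan(C,18,0,45)
E
```

```text
R [[-0.002, 0.208, -0.978], [0.002, -0.978, -0.208], [-1.0, -0.002, 0.001]]
shift units [2.243 0.012 0.009] turn units -0.004 dist mm 89.7 q6 0.8595300803752554 t 3.4667
pos [ 0.5223138  -0.20177386  0.13472807] F [-0.28 -0.36  0.14] open 0.07909356571587652
```

View pics/p3.png

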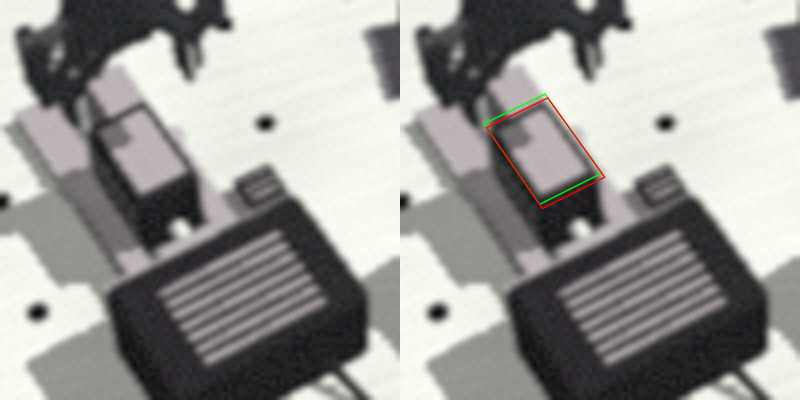

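drive_tool:
  commands: "-1 0.7 0 0 0;-1 1.4 0 0 0;-1 1.9 0 0 0;-1 2.15 0 0 0;-1 2.24 0 0 0;-1 2.24 0 0 0;0.2 2.24 0 0 0;0.2 2.24 0 0 0"
  newtons: 40

```text
t: 4.13
tool_pos: [0.5243, -0.2028, 0.0481]
tool_rot: [2.113, 0.221, -2.107]
contact_force: [-0.1, 0.3, 0.6]
opening: 0.064
```

drive_tool:
  commands: "1 0 0 0 0;1 0 0 0 0;1 0 0 0 0;1 0 0 0 0;1 0 0 0 0"
  newtons: 40

```text
t: 4.55
tool_pos: [0.5241, -0.2028, 0.048]
tool_rot: [2.113, 0.221, -2.108]
contact_force: [0.4, 1.2, 5.3]
opening: 0.0477
```

```bash
python3 -c "
from h import *
plan(C,-72,0,45)"
```

```text
R [[0.003, 0.208, -0.978], [-0.001, -0.978, -0.208], [-1.0, 0.001, -0.002]]
shift units [ 0.069 -0.028  2.301] turn units 0.002 dist mm 92.1 q6 0.8591151276470784 t 4.55
pos [ 0.52410618 -0.20281165  0.04798559] F [0.45 1.23 5.28] open 0.047720894921003836
```

drive_tool:
  commands: "1 0 0 0.08 0;1 0 0 0.16 0;1 0 0 0.26 0;1 0 0 0.38 0;1 0 0 0.5 0;1 0 0 0.65 0;1 0 0 0.8 0;1 0 0 0.95 0"

```text
t: 5.22
tool_pos: [0.487, -0.2111, 0.048]
tool_rot: [2.114, 0.22, -2.106]
contact_force: [2.8, 0.9, 5.9]
opening: 0.0473
```

drive_tool:
  commands: "1 0 0 0.2 0;1 0 0 0.4 0;1 0 0 0.6 0;1 0 0 0.8 0;1 0 0 1.0 0;1 0 0 1.2 0;1 0 0 1.4 0;1 0 0 1.5 0"

```text
t: 5.88
tool_pos: [0.4279, -0.2238, 0.0479]
tool_rot: [2.114, 0.219, -2.107]
contact_force: [2.9, 1.1, 5.5]
opening: 0.0474
```

```bash
python3 - <<'E'
from h import *
from station import ctrl
im,d=ctrl.get_image("scene"); np.savez(f"pics/scene4.npz",im=im,d=d,**ctrl.camera_info("scene"))
o=[(C,PK(-78),(0,255,0))]
cv2.imwrite("pics/p4.png",np.hstack([overlay("scene4",[],(190,290,200,310),4),overlay("scene4",o,(190,290,200,310),4)]))
plan(C,-76,0,45)
E
```

```text
R [[0.003, 0.207, -0.978], [-0.002, -0.978, -0.207], [-1.0, 0.002, -0.002]]
shift units [ 0.074 -0.04  -0.072] turn units -0.006 dist mm 4.4 q6 0.7249102803254382 t 5.9333
pos [ 0.42747259 -0.22387202  0.04796249] F [-0.28  0.37  6.28] open 0.047953737960409595
```

View pics/p4.png

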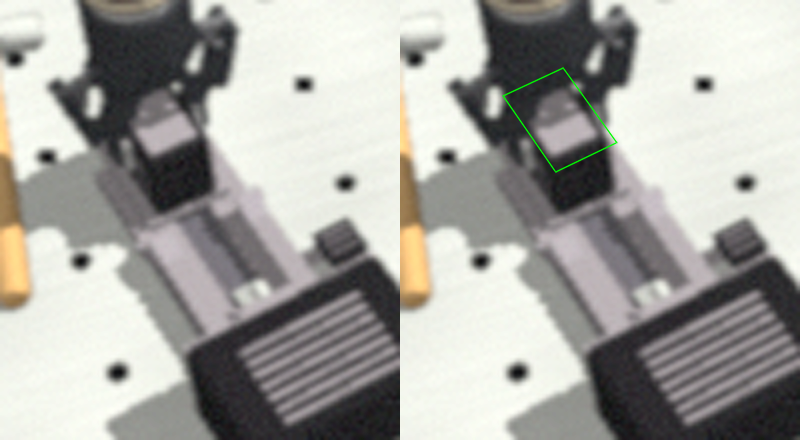

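drive_tool:
  commands: "1 -0.1 0 0 0;1 -0.3 0 0 0;1 -0.6 0 0 0;1 -1 0 0 0;1 -1.5 0 0 0;1 -2 0 0 0;1 -2.2 0 0 0;1 -2.2 0 0 0"

```text
t: 6.6
tool_pos: [0.4283, -0.2236, 0.1368]
tool_rot: [2.113, 0.219, -2.106]
contact_force: [1.1, -1.1, -5.8]
opening: 0.0473
```

```bash
python3 - <<'E'
from h import *
from station import ctrl
im,d=ctrl.get_image("scene"); np.savez(f"pics/scene5.npz",im=im,d=d,**ctrl.camera_info("scene"))
cv2.imwrite("pics/p5.png",overlay("scene5",[],(150,350,120,270),4))
plan(G,-82,0,136)
E
```

```text
R [[0.001, 0.208, -0.978], [-0.001, -0.978, -0.208], [-1.0, 0.001, -0.001]]
shift units [-0.035 -9.359 -2.805] turn units 1.705 dist mm 390.8 q6 0.725542752965254 t 6.65
pos [ 0.42742628 -0.22303305  0.13499536] F [-0.01 -0.91 -6.43] open 0.047376033394398345
```

View pics/p5.png

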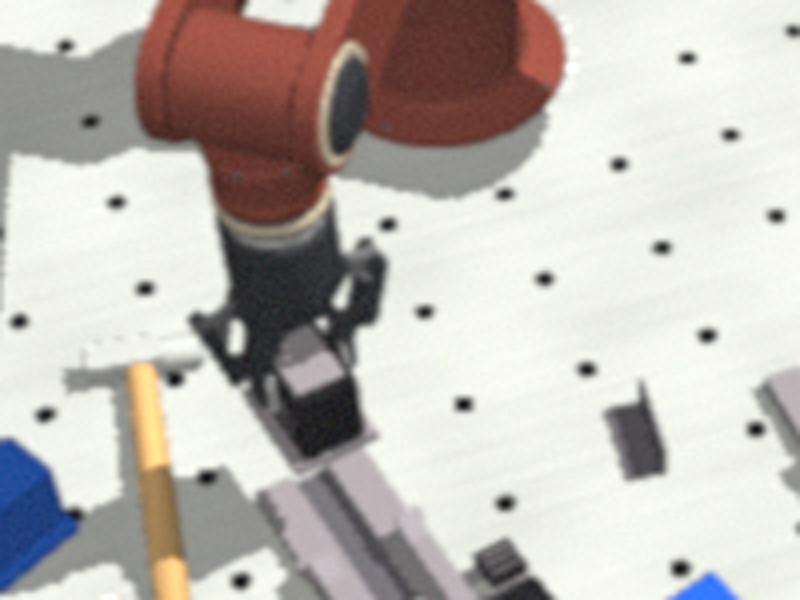

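The pack is held level and lifted clear of the charger. Now I'll carry it to the grinder.

drive_tool:
  commands: "1 0 -0.3 -0.1 0.1;1 0 -0.8 -0.25 0.2;1 0 -1.5 -0.45 0.3;1 0 -2.2 -0.66 0.5;1 0 -3 -0.9 0.7;1 0 -3.8 -1.15 0.9;1 0 -4.6 -1.4 1.1;1 0 -5.4 -1.6 1.3"

```text
t: 7.32
tool_pos: [0.4433, 0.0036, 0.1321]
tool_rot: [2.169, 0.104, -2.176]
contact_force: [0.6, 0.1, -5.8]
opening: 0.0472
```

```bash
python3 -c "
from h import *
plan(G,-82,0,136)"
```

```text
R [[-0.003, 0.095, -0.995], [0.001, -0.995, -0.095], [-1.0, -0.001, 0.003]]
shift units [-0.096 -4.018 -0.781] turn units 0.391 dist mm 163.8 q6 1.315439682411547 t 7.3167
pos [0.44332367 0.00355353 0.13213401] F [ 0.55  0.1  -5.77] open 0.04723347408362264
```

drive_tool:
  commands: "1 0 -0.8 -0.15 0.1;1 0 -1.5 -0.3 0.2;1 0 -2.2 -0.45 0.3;1 0 -2.8 -0.6 0.4;1 0 -3.3 -0.7 0.4;1 0 -3.7 -0.78 0.4;1 0 -3.95 -0.8 0.4;1 0 -4 -0.8 0.4"

```text
t: 7.98
tool_pos: [0.4599, 0.1652, 0.1324]
tool_rot: [2.185, 0.069, -2.193]
contact_force: [0.3, 0.4, -5.3]
opening: 0.0476
```

```bash
python3 - <<'E'
from h import *
from station import ctrl
im,d=ctrl.get_image("scene"); np.savez(f"pics/scene6.npz",im=im,d=d,**ctrl.camera_info("scene"))
cv2.imwrite("pics/p6.png",overlay("scene6",[],(310,440,120,260),4))
plan(G,-82,0,50)
E
```

```text
R [[-0.003, 0.063, -0.998], [-0.001, -0.998, -0.063], [-1.0, 0.001, 0.003]]
shift units [ 2.067 -0.051  0.013] turn units 0.022 dist mm 82.7 q6 1.6990578018509335 t 8.0333
pos [0.46002932 0.16456481 0.13269797] F [-0.21  0.03 -4.98] open 0.04758268852206266
```

View pics/p6.png

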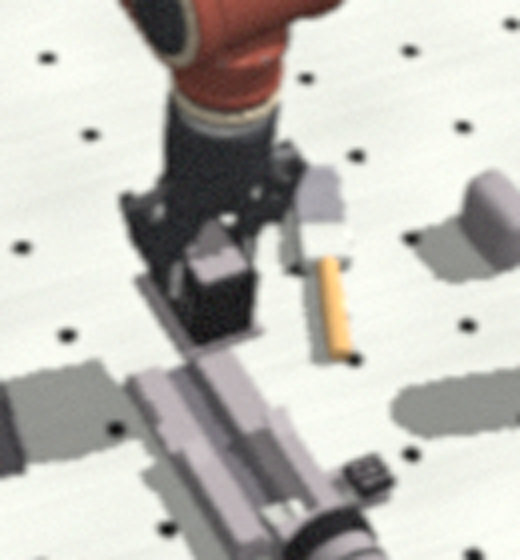

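drive_tool:
  commands: "1 0.4 -0.05 0 0;1 0.9 -0.05 0 0;1 1.4 -0.05 0 0;1 1.75 -0.05 0 0;1 1.95 -0.05 0 0;1 2.03 -0.05 0 0;1 2.06 -0.05 0 0;1 2.06 -0.05 0 0"

```text
t: 8.7
tool_pos: [0.4616, 0.1658, 0.0524]
tool_rot: [2.191, 0.067, -2.19]
contact_force: [-1.1, 1.2, -5.0]
opening: 0.0478
```

```bash
python3 - <<'E'
from h import *
from station import ctrl
im,d=ctrl.get_image("scene"); np.savez(f"pics/scene7.npz",im=im,d=d,**ctrl.camera_info("scene"))
cv2.imwrite("pics/p7.png",overlay("scene7",[],(330,430,160,260),6))
plan(G,-82,0,48)
E
```

```text
R [[0.002, 0.061, -0.998], [0.0, -0.998, -0.061], [-1.0, -0.0, -0.002]]
shift units [ 0.123 -0.016  0.07 ] turn units -0.0 dist mm 5.7 q6 1.7030801699325244 t 8.75
pos [0.46196604 0.16601012 0.05291328] F [ 0.64 -0.2  -4.87] open 0.04748922930915479
```

View pics/p7.png

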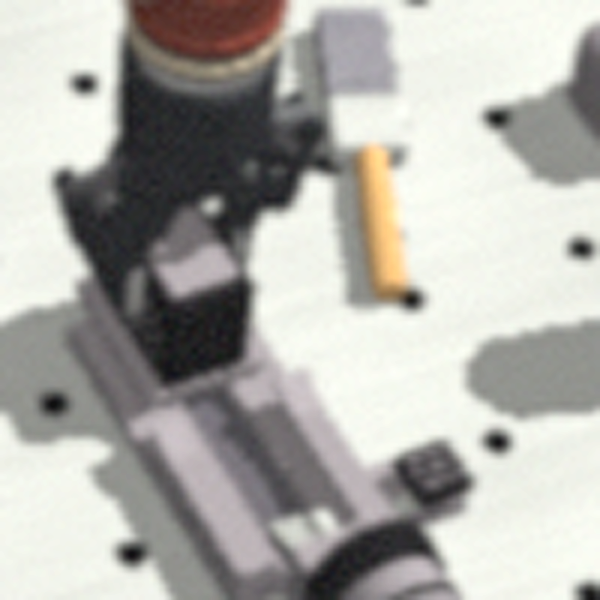

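drive_tool:
  commands: "1 0.04 -0.02 0 0;1 0.08 -0.02 0 0;1 0.1 -0.02 0 0;1 0.12 -0.02 0 0;1 0.12 -0.02 0 0;1 0.12 -0.02 0 0"

```text
t: 9.25
tool_pos: [0.4617, 0.1671, 0.048]
tool_rot: [2.192, 0.068, -2.189]
contact_force: [-1.4, 0.0, 0.6]
opening: 0.0475
```

drive_tool:
  commands: "1 0 0 -0.1 0;1 0 0 -0.25 0;1 0 0 -0.4 0;1 0 0 -0.55 0;1 0 0 -0.7 0;1 0 0 -0.85 0;1 0 0 -1 0;1 0 0 -1 0"

```text
t: 9.92
tool_pos: [0.5037, 0.1695, 0.048]
tool_rot: [2.195, 0.067, -2.186]
contact_force: [2.1, 0.8, 2.3]
opening: 0.0475
```

drive_tool:
  commands: "1 0 0 -0.1 0;1 0 0 -0.2 0;1 0 0 -0.3 0;1 0 0 -0.4 0;1 0 0 -0.5 0;1 0 0 -0.6 0;1 0 0 -0.6 0"

```text
t: 10.5
tool_pos: [0.5265, 0.171, 0.048]
tool_rot: [2.193, 0.067, -2.188]
contact_force: [0.5, -0.5, 4.4]
opening: 0.0477
```

```bash
python3 - <<'E'
from h import *
from station import ctrl
im,d=ctrl.get_image("scene"); np.savez(f"pics/scene8.npz",im=im,d=d,**ctrl.camera_info("scene"))
cv2.imwrite("pics/p8.png",overlay("scene8",[],(330,430,160,260),6))
plan(G,36,0,48)
E
```

```text
R [[0.003, 0.061, -0.998], [0.0, -0.998, -0.061], [-1.0, -0.0, -0.003]]
shift units [ 0.004  0.01  -1.263] turn units 0.003 dist mm 50.5 q6 1.689187918344614 t 10.55
pos [0.52647969 0.17100322 0.04800085] F [1.18 0.29 4.31] open 0.04775955462770598
```

View pics/p8.png

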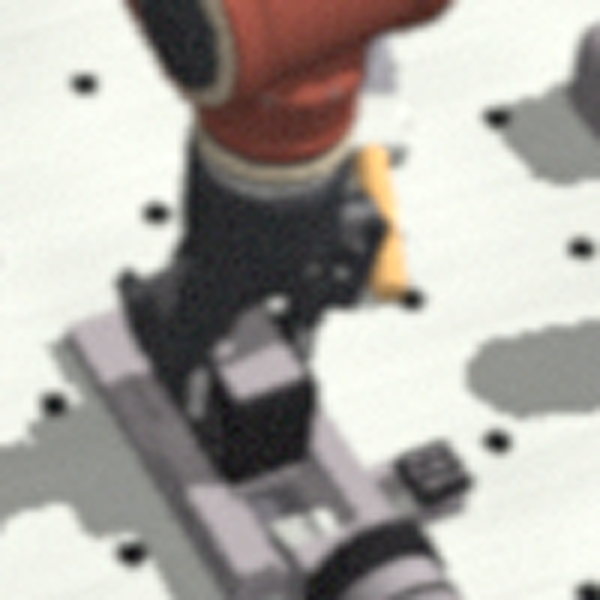

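The pack is in the rail under the lips with low force. I'll continue in small steps.

drive_tool:
  commands: "1 0 0 -0.08 0;1 0 0 -0.16 0;1 0 0 -0.24 0;1 0 0 -0.32 0;1 0 0 -0.4 0;1 0 0 -0.48 0;1 0 0 -0.48 0"

```text
t: 11.13
tool_pos: [0.545, 0.1722, 0.048]
tool_rot: [2.192, 0.067, -2.189]
contact_force: [-1.9, 0.1, 6.8]
opening: 0.0475
```

drive_tool:
  commands: "1 0 0 -0.05 0;1 0 0 -0.1 0;1 0 0 -0.15 0;1 0 0 -0.2 0;1 0 0 -0.2 0"

```text
t: 11.55
tool_pos: [0.5525, 0.1726, 0.048]
tool_rot: [2.191, 0.067, -2.19]
contact_force: [-3.0, 0.1, 7.8]
opening: 0.0476
```

drive_tool:
  commands: "1 0 0 -0.05 0;1 0 0 -0.1 0;1 0 0 -0.15 0;1 0 0 -0.2 0;1 0 0 -0.2 0"

```text
t: 11.97
tool_pos: [0.5604, 0.1732, 0.048]
tool_rot: [2.191, 0.067, -2.19]
contact_force: [-2.9, 0.3, 8.2]
opening: 0.0474
```

drive_tool:
  commands: "1 0 0 -0.05 0;1 0 0 -0.1 0;1 0 0 -0.15 0;1 0 0 -0.15 0"

```text
t: 12.3
tool_pos: [0.5666, 0.1736, 0.048]
tool_rot: [2.191, 0.068, -2.189]
contact_force: [-2.3, -0.1, 6.9]
opening: 0.0475
```

drive_tool:
  commands: "1 0 0 -0.05 0;1 0 0 -0.1 0;1 0 0 -0.1 0"

```text
t: 12.55
tool_pos: [0.5703, 0.1738, 0.048]
tool_rot: [2.19, 0.067, -2.19]
contact_force: [-4.3, 0.4, 8.7]
opening: 0.0473
```

drive_tool:
  commands: "1 0 0 -0.05 0;1 0 0 -0.1 0;1 0 0 -0.1 0"

```text
t: 12.8
tool_pos: [0.5734, 0.174, 0.048]
tool_rot: [2.188, 0.067, -2.193]
contact_force: [-7.3, 0.0, 10.0]
opening: 0.0473
```

drive_tool:
  commands: "1 0 0 -0.05 0;1 0 0 -0.1 0;1 0 0 -0.1 0"

```text
t: 13.05
tool_pos: [0.5771, 0.1742, 0.0481]
tool_rot: [2.187, 0.067, -2.193]
contact_force: [-8.1, 0.5, 11.7]
opening: 0.0473
```

drive_tool:
  commands: "1 0 0 -0.05 0;1 0 0 -0.1 0;1 0 0 -0.1 0"

```text
t: 13.3
tool_pos: [0.5808, 0.1744, 0.0481]
tool_rot: [2.186, 0.067, -2.194]
contact_force: [-9.8, -0.1, 12.4]
opening: 0.0478
```

drive_tool:
  commands: "1 0 0 -0.04 0;1 0 0 -0.06 0;1 0 0 -0.06 0"

```text
t: 13.55
tool_pos: [0.5829, 0.1746, 0.0481]
tool_rot: [2.185, 0.067, -2.195]
contact_force: [-10.6, -1.0, 13.1]
opening: 0.0476
```

drive_tool:
  commands: "1 0 0 -0.03 0;1 0 0 -0.03 0"

```text
t: 13.72
tool_pos: [0.584, 0.1746, 0.0481]
tool_rot: [2.185, 0.067, -2.195]
contact_force: [-11.1, -0.8, 13.7]
opening: 0.0474
```

drive_tool:
  commands: "1 0 0 -0.03 0;1 0 0 -0.03 0"

```text
t: 13.88
tool_pos: [0.5849, 0.1747, 0.0481]
tool_rot: [2.184, 0.067, -2.196]
contact_force: [-11.8, -1.1, 14.8]
opening: 0.0473
```

drive_tool:
  commands: "1 0 0 -0.03 0;1 0 0 -0.03 0"

```text
t: 14.05
tool_pos: [0.586, 0.1748, 0.0481]
tool_rot: [2.183, 0.067, -2.196]
contact_force: [-12.2, -0.4, 15.4]
opening: 0.0475
```

drive_tool:
  commands: "1 -0.01 0 -0.02 0;1 -0.01 0 -0.03 0"

```text
t: 14.22
tool_pos: [0.5868, 0.1748, 0.0481]
tool_rot: [2.182, 0.067, -2.197]
contact_force: [-12.7, -1.3, 14.8]
opening: 0.0474
```

drive_tool:
  commands: "1 0 0 -0.03 0;1 0 0 -0.03 0"

```text
t: 14.38
tool_pos: [0.5872, 0.1749, 0.0482]
tool_rot: [2.18, 0.067, -2.2]
contact_force: [-15.7, -2.2, 17.1]
opening: 0.0477
```

```bash
python3 - <<'E'
from h import *
from station import ctrl
im,d=ctrl.get_image("scene"); np.savez(f"pics/scene9.npz",im=im,d=d,**ctrl.camera_info("scene"))
cv2.imwrite("pics/p9.png",overlay("scene9",[],(340,440,180,280),6))
plan(G,50,0,48)
E
```

```text
R [[-0.009, 0.062, -0.998], [-0.001, -0.998, -0.062], [-1.0, 0.0, 0.009]]
shift units [ 0.003  0.013 -0.093] turn units 0.01 dist mm 3.7 q6 1.676444510057061 t 14.4333
pos [0.58717553 0.17484894 0.04815774] F [-15.68  -1.78  16.78] open 0.047831448011314226
```

View pics/p9.png

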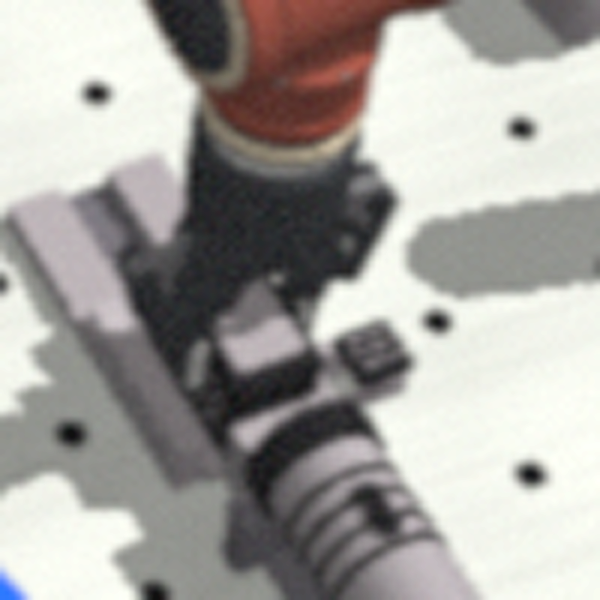

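The force now rises steeply, about 3 N in 0.4 mm, which is the end stop. The grinder button is still at its raised height, (402,238) both before and now, so the catch has clicked up. I'll ease off and open.

drive_tool:
  commands: "1 0 0 0.03 0;1 0 0 0.05 0;1 0 0 0.05 0"

```text
t: 14.68
tool_pos: [0.587, 0.1748, 0.048]
tool_rot: [2.186, 0.067, -2.194]
contact_force: [-8.6, -0.7, 10.8]
opening: 0.0476
```

drive_tool:
  commands: "0.3 0 0 0 0;0 0 0 0 0;-0.5 0 0 0 0;-1 0 0 0 0;-1 0 0 0 0;-1 0 0 0 0;-1 0 0 0 0;-1 0 0 0 0"

```text
t: 15.35
tool_pos: [0.5883, 0.1747, 0.0472]
tool_rot: [2.19, 0.067, -2.191]
contact_force: [-0.1, 0.7, 0.4]
opening: 0.0856
```

```bash
python3 - <<'E'
from h import *
from station import ctrl
plan(G,44,0,48)
im,d=ctrl.get_image("scene"); np.savez(f"pics/scene10.npz",im=im,d=d,**ctrl.camera_info("scene"))
r=(340,440,180,280)
cv2.imwrite("pics/p10.png",np.hstack([overlay("scene0",[],r,4),overlay("scene10",[],r,4)]))
E
```

```text
R [[-0.0, 0.061, -0.998], [0.0, -0.998, -0.061], [-1.0, -0.0, 0.0]]
shift units [-0.02   0.007  0.086] turn units 0.003 dist mm 3.5 q6 1.67688209501274 t 15.35
pos [0.58833042 0.17469411 0.04718067] F [-0.12  0.72  0.42] open 0.08557953231208007
```

View pics/p10.png

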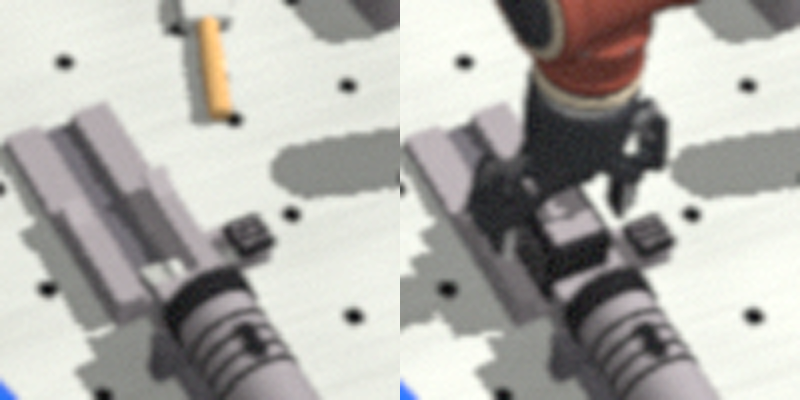

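drive_tool:
  commands: "-1 -0.3 0 0 0;-1 -0.8 0 0 0;-1 -1.6 0 0 0;-1 -2.5 0 0 0;-1 -3.4 0 0 0;-1 -3.4 2 0.6 0;-1 -3.4 3 1 0;-1 -3.4 4 1 0"

```text
t: 16.07
tool_pos: [0.5626, 0.0522, 0.186]
tool_rot: [2.192, 0.07, -2.185]
contact_force: [1.1, -0.4, 0.1]
opening: 0.0854
```

drive_tool:
  commands: "-1 0 2 0 0;-1 0 3 0 0;-1 0 4 0 0;-1 0 4 0 0;-1 0 4 0 0;-1 0 4 0 0"

```text
t: 16.57
tool_pos: [0.5727, -0.1087, 0.1844]
tool_rot: [2.193, 0.064, -2.191]
contact_force: [0.2, 1.3, 0.1]
opening: 0.0853
```

```bash
python3 - <<'E'
from h import *
from station import ctrl
print(ctrl.get_obs()['tool_pos'])
for n in("scene","top"):
    im,d=ctrl.get_image(n); np.savez(f"pics/{n}11.npz",im=im,d=d,**ctrl.camera_info(n)); cv2.imwrite(f"pics/{n}11.png",im)
g=[(G,PK(40),(0,255,0))]
r=(340,440,180,280);q=(190,290,170,300)
a=np.hstack([overlay("scene11",[],r,4),overlay("scene11",g,r,4)]);cv2.imwrite("pics/p11.png",a)
cv2.imwrite("pics/p11t.png",np.hstack([overlay("top0",[],q,4),overlay("top11",g,q,4)]))
E
```

```text
[ 0.57274872 -0.10869335  0.18442626]
```

View pics/p11.png

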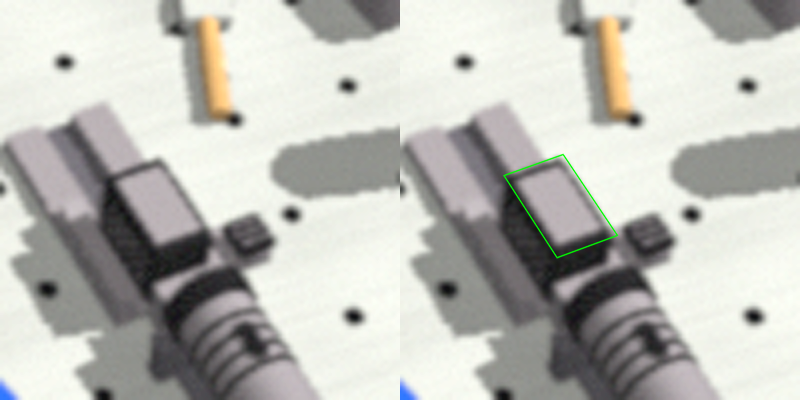

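View pics/p11t.png

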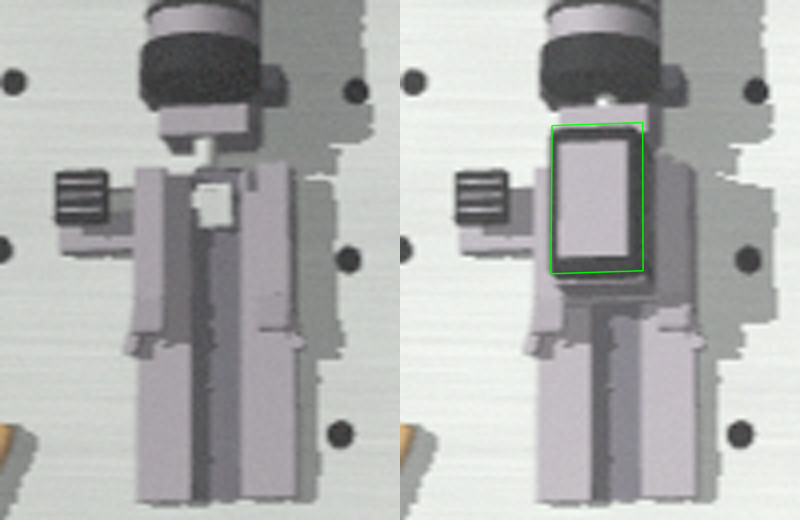

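View pics/scene11.png

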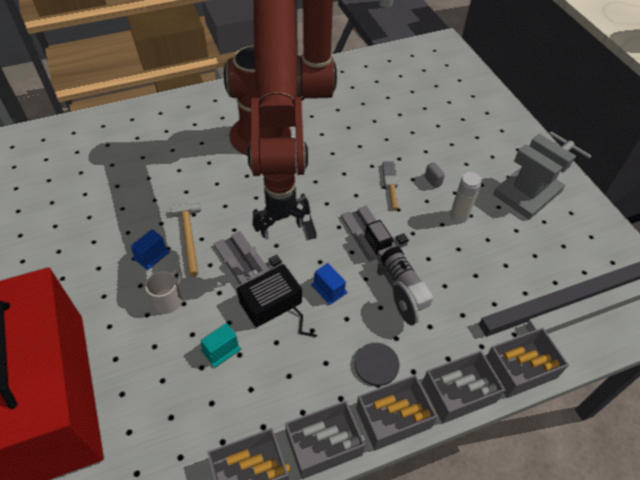

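```bash
python3 - <<'E'
from h import *
for n in("top0","top11"):
    P,_=cloud(n);print(n,"Gbutton z",np.nanmean(P[215:223,207:214,2]),"Cbutton",np.nanmean(P[246:252,375:381,2]))
for n in("scene0","scene10","scene11"):
    P,_=cloud(n);print(n,"Gbutton z",np.nanmean(P[235:241,399:405,2]))
from station import ctrl
print(ctrl.finish_job())
E
```

```text
top0 Gbutton z 0.03382866528877008 Cbutton 0.03360969054695592
top11 Gbutton z 0.03366429606777223 Cbutton 0.5311638276839936
scene0 Gbutton z 0.03204183844209732
scene10 Gbutton z 0.033080515427493226
scene11 Gbutton z 0.032506846776800914
the job is handed in; nothing more can be done
None
```

The battery pack is now on the grinder's rail, and every check I could make says it is locked. I handed the job in at about 16.7 s on the clock; no verdict is reported.

- **Release:** I pressed the charger's catch button with shut fingers, to about 7 N at its stop. The pack sprang out about 15 mm.
- **Transfer:** I gripped the pack across its 48 mm, slid it back off the rail, lifted it and set it down on the grinder's apron, same end first.
- **Push home:** I pushed in small steps while the plunger force built up. I stopped when the force rose steeply, about 16 N along the rail, then eased off and let go.

**Last checks:**
- After release the pack stayed about 38–40 mm past the mouth, against the plunger.
- The grinder's button is at its raised height in both cameras, about 33–34 mm as at the start. That means the catch is back up.
- The gripper reads about zero force and is clear of everything.
- Nothing else appeared to have moved in the last pictures. The arm hid part of the top view, so I could not recheck the charger's button there.

I did not see a separate dip in force at the click. I infer the lock from the end stop, the raised button and the pack holding its place. The end-stop reading means the pack went about 3 mm past the click before I eased off, though the push stayed under 20 N. The tool also pressed down with up to about 17 N during the push.

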